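# Raise the phone stand to its second stop and hold it there

## Task

The recipe phone is too low to read: squeeze the red button in the black grip at the top of the telescopic phone stand and, keeping it squeezed, draw the mast straight up, past its first stop, as far as the second (last) stop. The clamp is still loose, so do not let go: finish still holding the grip, button squeezed, with the mast fully extended and the stand's foot flat on the worktop. Do not tip the stand or drag it about, and leave the things round it alone.

Things in the scene. Friction and masses are not known exactly. Their poses are not given: they have to be found in the camera images.
- grip (a point): Centre of the black grip block on the mast, 28 mm along x, 30 along y, top 30 mm above, underside 30 mm below; rides up with the mast. z up, +y to the red button's side. Fingers closing along y from above, one on the button, one on the plain -y face, squeeze it: 36 mm across, 31 mm when home, the middle then 0.5 mm to +y of this point. 187 mm above the worktop, mast down.
- button_face (a point): Centre of the red button's outer face, at the grip centre's height, on its +y side; axes as the grip's. The button is 16 mm along x, 26 mm tall and stands 6 mm proud of the grip (1 mm when home). It is pressed along -y.
- phone_centre (a point): Centre of the phone, held upright by a black clip on the mast's -x side (axes as the grip's) and rising with it: 152 mm along y, 75 mm tall, 11 mm thick, 48 mm from the grip's axis. The top of the clip is 8 mm below the grip centre. Not to be grasped.
- foot (a point): Centre of the underside of the foot, on the worktop, below the grip; same axes. Round steel foot 150 mm across, 16 mm high; a tube 30 mm across with a 38 mm collar rises to 150 mm; a clamp screw sticks out 35 mm on the +x side at 137 mm. The stand is loose and weighs about 2.3 kg: at the last stop a pull of about 22 N starts to lift it; an uncentred squeeze drags it sideways.
- mast (a joint): How far the mast is drawn up, in m: 0 = down (the start), 0.055 = first stop, 0.110 = second and last stop (a hard end). Locked at each stop, with 1.5 mm of play, unless the button is squeezed; kept squeezed it slides straight past the first stop. It then takes 5 to 6 N to draw up and sinks by its own weight when not held.
- button (a joint): How far the red button is pressed in, in m: 0 = out (locked), 0.005 = right home; the lock is free from 0.004. Spring: 2 N to start, 7 N fully home. It comes out again when let go.
- salt_shaker: Glass shaker with grey cap, 44 mm across, 90 mm tall, origin under its centre; a bystander, to be left alone.
- pepper_shaker: Glass shaker with grey cap, 44 mm across, 90 mm tall, origin under its centre; a bystander, to be left alone.
- chilli_shaker: Glass shaker with grey cap, 44 mm across, 90 mm tall, origin under its centre; a bystander, to be left alone.
- timer: White round kitchen timer, 68 mm across, 58 mm tall, origin under its centre; a bystander, to be left alone.
- spice_jar: Small jar with a yellow-brown lid, 42 mm across, 96 mm tall, origin under its centre; a bystander, to be left alone.

How it is judged (in metres and radians):
On the way, in this order (a step that is already met when the one before it is completed fails the run):
1. the button is squeezed home between the fingers while the mast is still down (value of joint button above 0.004 m and value of joint mast below 0.03 m and contact force between the fingers and mast above 2 N), for 0.1 s.
2. the mast is drawn past its first stop with the button squeezed (value of joint button above 0.0035 m and value of joint mast above 0.06 m), for 0.05 s.
3. the mast is at its second stop, held by the fingers (value of joint mast above 0.104 m and contact force between the fingers and mast above 2 N), for 0.2 s.
At the end, for the whole second after the job is handed in: Mast within 6 mm of its second stop (0.110 m) and still; fingers still grip the head with the button in at least 3.8 of its 5 mm, so the hand, not the lock, holds it; foot on the worktop at rest, lifted less than 6 mm, tilted less than 0.06 rad (3.5 degrees) (all of step 3 and velocity of joint mast between -0.01 and 0.01 m/s and value of joint button above 0.0038 m and height (world z) of foot below 0.006 m and angle between foot's own z axis and vertical below 0.06 rad and linear speed of stand below 0.02 m/s); the arm keeps its last pose, push and grip.
It fails at once if the stand is lifted off the worktop (foot more than 15 mm up) (height (world z) of foot above 0.015 m).
It fails at once if the stand is tipped by more than 0.2 rad (angle between foot's own z axis and vertical above 0.2 rad).
It fails at once if the stand is dragged more than 40 mm (distance of foot from where it was at the start of the episode above 0.04 m).
It fails at once if a bystander is moved more than 20 mm (distance of any of salt_shaker, pepper_shaker, chilli_shaker, timer, spice_jar from where it was at the start of the episode above 0.02 m).
It also fails if it takes over 32 s, if anything falls off the work surface, if the arm or the gripper's body presses on something with over 40 N, if the wrist force passes 120 N, or if a joint passes its speed limit or range.

## Robot

A 6-joint arm with a two-finger parallel gripper is mounted at the origin on the work surface; the furniture and walls round the work are solid. World frame = base frame: x ahead of the robot, y to its left, z up, the work surface at z = 0. Lengths are in mm, angles in rad, forces in N, time in s.
With the tool pointing down it reaches from about 350 to 775 mm from the base axis. Payload 7.3 kg.
Tool frame: the origin (TCP) lies on the centre line of the jaws, within the pads' length; the fingertips stand 17 mm ahead of it and the grasp point (between the pads) lies 2 mm behind it; z points along the fingers, y is the line along which they close (so a half turn about z gives the same grasp; the last joint's range is limited). The gripper opens to 92 mm and grips with 3 to 60 N. Pads are 19 mm wide; open, the fingers measure 130 mm over their backs; the gripper's body (75 mm by 190 mm) begins 47 mm behind the grasp point.
Start: joints at [-1.299, 0.342, 1.524, -0, 1.275, -0.146], TCP at [213.042, -479.85, 243.741] pointing down, gripper open.
Joint ranges: [-2.53, 2.53], [-0.77, 2.02], [0.04, 2.7], [-1, 4.14], [0.28, 2.66], [-3.11, 3.11]. Speed limits (rad/s): [2.57, 2.57, 3.14, 3.14, 3.14, 3.14].

## Interface

Orientations are given as [roll, pitch, yaw] about the fixed x, y, z axes, in that order (R = Rz(yaw) Ry(pitch) Rx(roll)).
In Python, from plant import bot gives the robot as it stands. The module is installed in compiled form; this text tells all that it offers.
- The arm moves only by the shell command python3 -m pendant 'ROWS'. ROWS is JSON, a list of rows, each a list of 3 entries, a list of its own where there are three numbers: the shift along the world's x, y, z as a fraction of full scale, then the turn, a rotation vector about the world's x, y, z as a fraction of full scale, then the opening, from -1 (shut) to 1 (fully open), so that 0 is half open. In form: [[[tx, ty, tz], [rx, ry, rz], claw], ...]. A call has exactly 10 rows; each row shifts and turns the commanded pose from where the row before left it; what a row does not reach is not made up. Full scale, the value 1, is 30 mm for a shift and 0.12 rad for a turn. A row lasts 1/12 s, in which the tool goes at most 41.7 mm and 7.16 degrees, less where a joint would pass 70% of its speed; a pose out of reach is approached as far as the arm can. A call with a number of a shift or a turn outside -1 to 1 is refused whole. A call with a gripper value outside its range is refused whole. The fingers move at their own pace and stop on an object; the grip force is fixed at half the most. Time passes only in rows, so rows that do not move let the fingers close, or fill a call up. It gives the time, the measured TCP pose, the force, the opening and the grip force at its end, in the units of the state.
- bot.get_obs(): the state, without advancing time (a new reading comes with each control period).
- bot.capture(name): name is "scene" or "top"; returns the picture (400x640x3 uint8, blue, green, red); there is no depth.
- bot.camera_params(name): a dict with "fovy" (degrees; the focal length in pixels is half the picture's height over the tangent of half this angle, whatever the lens; pixels are square), "cx", "cy" (the principal point, pixels), "camera_from_world" (4x4, takes a point from world to camera coordinates). Camera axes: x right, y down, z forward; pixel columns grow to the right and rows downward; lengths in mm; the calibration is good to about 2 mm. A picture is of the moment at which its call begins. camera_params takes no time and is no camera call.
- bot.close_job(): hands the job in; it is judged then, once.
The state is a dict: "time": time; "joint_positions": joint angles; "dq": joint speeds; "tau": joint torques, N m; "tool_pos": TCP position; "tcp_rot": TCP orientation; "contact_force": force on the tool from outside, world axes, zero at the start; "moment": the same for the moment, N m; "grip_width": finger opening in mm; "finger_force": force on a finger pad.
Only numpy, scipy, OpenCV 4.12 (cv2) and the standard library are available. Lean on these libraries where they do the work, as an engineer would, in place of code of your own. Each camera call takes 0.05 s, during which the arm holds its last target. There are 200 camera calls.

## Working session

There is one attempt and no reset: what is moved stays moved. The work goes in short steps, Python scripts to look and compute and a shell command to move; the robot and the scene stay as the last step left them, time stands still between calls to the robot, and variables do not carry over. Pictures are saved under pics/ and viewed, at most 10 in all, crops included, and the job is handed in when it is done.

```bash
mkdir -p pics; python3 - <<'E'
from plant import bot
import cv2
for n in("scene","top"):
    cv2.imwrite(f"pics/{n}0.png",bot.capture(n)); p=bot.camera_params(n); print(n,p)
print(bot.get_obs())
E
```

```text
scene {'fovy': 49.72907328088413, 'cx': 321.2767548413341, 'cy': 204.2427981255281, 'camera_from_world': array([[-7.96376300e-01, -6.04718308e-01, -1.00277507e-02,
         4.73069757e+02],
       [-4.40900477e-01,  5.91828205e-01, -6.74793410e-01,
         3.03129018e+02],
       [ 4.13994635e-01, -5.32968239e-01, -7.37938547e-01,
         1.07468071e+03],
       [ 0.00000000e+00,  0.00000000e+00,  0.00000000e+00,
         1.00000000e+00]])}
top {'fovy': 42.90489778831549, 'cx': 322.3820498082067, 'cy': 194.88004869174208, 'camera_from_world': array([[ 6.28891512e-02, -9.98013892e-01,  3.63670179e-03,
         3.17104505e+01],
       [-9.72786531e-01, -6.21128764e-02, -2.23222661e-01,
         5.97964427e+02],
       [ 2.23005203e-01,  1.05005492e-02, -9.74760698e-01,
         1.57115223e+03],
       [ 0.00000000e+00,  0.00000000e+00,  0.00000000e+00,
         1.00000000e+00]])}
{'time': 0.1, 'joint_positions': array([-1.29899508e+00,  3.42656440e-01,  1.52490377e+00,  2.08443107e-05,
        1.27540792e+00, -1.46001969e-01]), 'dq': array([ 6.36294996e-04, -4.76350258e-04, -3.56346946e-03, -1.86026446e-03,
        9.09233696e-05, -1.09267483e-03]), 'tau': array([ 2.11248647e-03, -4.32004094e+01, -2.44693172e+01,  7.19942339e-02,
        5.25995472e-02, -3.97578367e-05]), 'tool_pos': array([ 212.95506366, -479.50490486,  243.11887201]), 'tcp_rot': array([-3.14023471e+00, -2.19830464e-04,  4.17796989e-01]), 'contact_force': array([-0.0369002 , -0.2314331 , -0.18262879]), 'moment': array([ 0.01829607,  0.07251719, -0.020655  ]), 'finger_force': 0.0, 'grip_width': 91.65644852580861}
```

View pics/scene0.png

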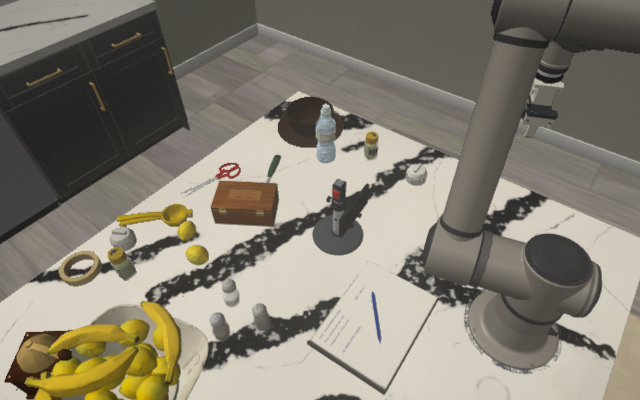

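View pics/top0.png

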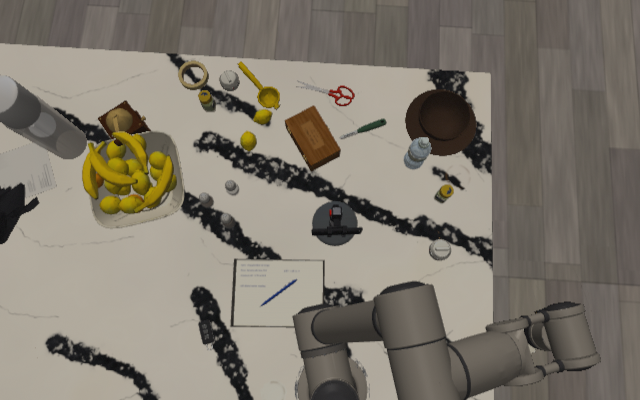

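The stand is near (335,224) in the top view and (338,235) in the scene view. The phone lies on the robot's side and the red button faces +y. Next I'll enlarge both views.

```bash
python3 - <<'E'
import cv2,numpy as np
a=cv2.imread("pics/top0.png")[190:255,295:375]; b=cv2.imread("pics/scene0.png")[170:260,300:390]
a=cv2.resize(a,(480,390),interpolation=cv2.INTER_CUBIC); b=cv2.resize(b,(315*1,315),interpolation=cv2.INTER_CUBIC)
c=np.zeros((390,795,3),np.uint8); c[:,:480]=a; c[:315,480:]=b; cv2.imwrite("pics/crop.png",c)
E
```

```text
(no output)
```

View pics/crop.png

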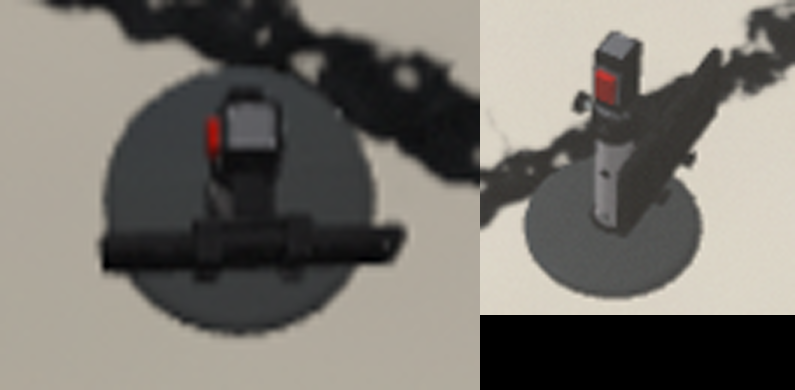

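```bash
cat > h.py <<'E'
import numpy as np
from plant import bot
def ray(n,u,v,z):
    p=bot.camera_params(n); f=200/np.tan(np.radians(p["fovy"]/2)); T=p["camera_from_world"]; R=T[:3,:3]
    d=R.T@np.array([(u-p["cx"])/f,(v-p["cy"])/f,1]); c=-R.T@T[:3,3]
    return (c+d*(z-c[2])/d[2]).round(1)
def proj(n,P):
    p=bot.camera_params(n); f=200/np.tan(np.radians(p["fovy"]/2)); T=p["camera_from_world"]
    q=T[:3,:3]@np.array(P)+T[:3,3]; return (q[:2]/q[2]*f+[p["cx"],p["cy"]]).round(1)
E
python3 - <<'E'
from h import *
t=lambda x,y,z:ray("top",295+(x+.5)/6-.5,190+(y+.5)/6-.5,z)
s=lambda x,y,z:ray("scene",300+(x-479.5)/3.5-.5,170+(y+.5)/3.5-.5,z)
print("grip top",t(251,128,217)); print("foot",t(239.5,200,16),s(613.5,222,16))
print("scene button",s(607,87,187),"scene griptop",s(621,46,217))
print("foot rim L R T B",t(104,200,16),t(375,200,16),t(240,65,16),t(240,335,16))
print("phone ends",t(103,252,190),t(405,240,190)); print("red",t(213,138,187))
print("toprow edge",t(228,150,217),t(275,148,217),t(228,104,217),t(275,103,217))
E
```

```text
grip top [515.6  24.3 217. ]
foot [514.9  24.4  16. ] [511.3  29.1  16. ]
scene button [513.1  40.2 187. ] scene griptop [512.8  23.7 217. ]
foot rim L R T B [510.2  98.4  16. ] [519.6 -49.6  16. ] [590.3  28.5  16. ] [440.9  19.9  16. ]
phone ends [454.9  92.3 190. ] [470.1 -54.4 190. ]
red [515.3  42.1 187. ]
toprow edge [504.1  34.8 217. ] [506.5  12.2 217. ] [526.7  36.1 217. ] [528.6  13.4 217. ]
```

The two cameras agree on the stand: axis near (514.5, 24), yaw about +0.09 rad, with the foot directly under the grip. I'll approach above it with the tool turned to match.

```bash
python3 -m pendant '[[[0.5,0.84,0.2],[0,0,-0.14],1],[[0.5,0.84,0.2],[0,0,-0.14],1],[[0.5,0.84,0.2],[0,0,-0.14],1],[[0.5,0.84,0.2],[0,0,-0.14],1],[[0.5,0.84,0.2],[0,0,-0.14],1],[[0.5,0.84,0.2],[0,0,-0.14],1],[[0.5,0.84,0.2],[0,0,-0.14],1],[[0.5,0.84,0.2],[0,0,-0.14],1],[[0.5,0.84,0.2],[0,0,-0.14],1],[[0.5,0.84,0.2],[0,0,-0.14],1]]'
python3 -m pendant '[[[0.5,0.84,0],[0,0,-0.14],1],[[0.5,0.84,0],[0,0,-0.14],1],[[0.5,0.84,0],[0,0,-0.14],1],[[0.5,0.84,0],[0,0,-0.14],1],[[0.5,0.84,0],[0,0,-0.14],1],[[0.5,0.84,0],[0,0,-0.14],1],[[0.5,0.84,0],[0,0,-0.14],1],[[0.5,0.84,0],[0,0,-0.14],1],[[0.5,0.84,0],[0,0,-0.14],1],[[0,0,0],[0,0,0],1]]'
python3 - <<'E'
from h import *
import cv2
o=bot.get_obs(); print(o["tool_pos"],o["tcp_rot"],o["contact_force"])
a=bot.capture("scene"); cv2.imwrite("pics/s1.png",a)
cv2.imwrite("pics/s1c.png",cv2.resize(a[90:260,270:440],(595,595),interpolation=cv2.INTER_CUBIC))
E
```

```text
time: 0.93
tool_pos: [363.3, -226.4, 303.8]
tcp_rot: [-3.141, 0.0, 0.249]
contact_force: [-0.0, -0.5, 0.5]
grip_width: 92.1
finger_force: 0.0
time: 1.77
tool_pos: [499.5, 2.7, 303.1]
tcp_rot: [-3.14, -0.0, 0.102]
contact_force: [-0.6, 0.6, -0.3]
grip_width: 91.8
finger_force: 0.0
[499.50905293   2.66858266 303.09610381] [-3.13981518e+00 -1.15337993e-04  1.01543421e-01] [-0.5778376   0.57421858 -0.2655042 ]
```

View pics/s1c.png

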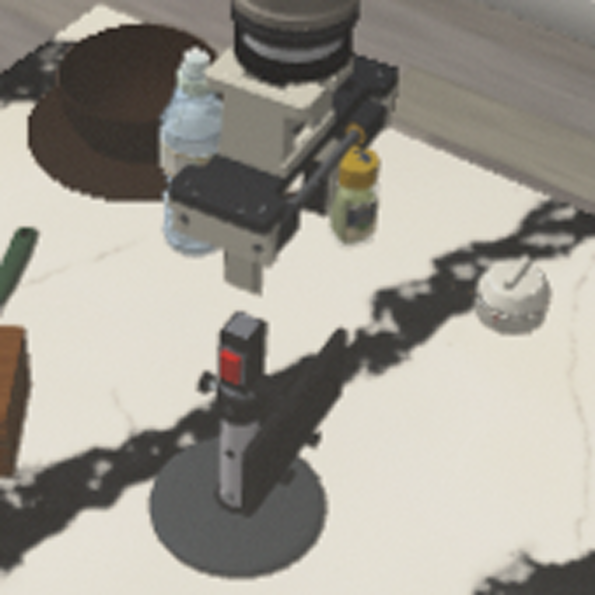

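The tool is above the stand, with the fingers and the red button (crop 232,366) both in view. I'll centre it and descend partway.

```bash
python3 -m pendant '[[[0.25,0.36,0],[0,0,-0.05],1],[[0.25,0.36,0],[0,0,-0.05],1],[[0,0,-0.5],[0,0,0],1],[[0,0,-0.5],[0,0,0],1],[[0,0,-0.5],[0,0,0],1],[[0,0,-0.4],[0,0,0],1],[[0,0,-0.3],[0,0,0],1],[[0,0,0],[0,0,0],1],[[0,0,0],[0,0,0],1],[[0,0,0],[0,0,0],1]]'
python3 - <<'E'
from h import *
import cv2
o=bot.get_obs(); print(o["tool_pos"],o["tcp_rot"],o["contact_force"])
a=bot.capture("scene"); b=bot.capture("top")
a=cv2.resize(a[140:240,285:385],(400,400),interpolation=cv2.INTER_CUBIC); b=cv2.resize(b[175:255,300:380],(400,400),interpolation=cv2.INTER_CUBIC)
cv2.imwrite("pics/s2.png",cv2.hconcat([a,b]))
E
```

```text
time: 2.65
tool_pos: [513.3, 20.2, 238.5]
tcp_rot: [3.141, -0.001, 0.086]
contact_force: [0.1, 0.1, 0.5]
grip_width: 92.2
finger_force: 0.0
[513.32995703  20.16288477 238.48269203] [ 3.14120325e+00 -1.09260607e-03  8.62776451e-02] [0.14595651 0.14007492 0.49614347]
```

View pics/s2.png

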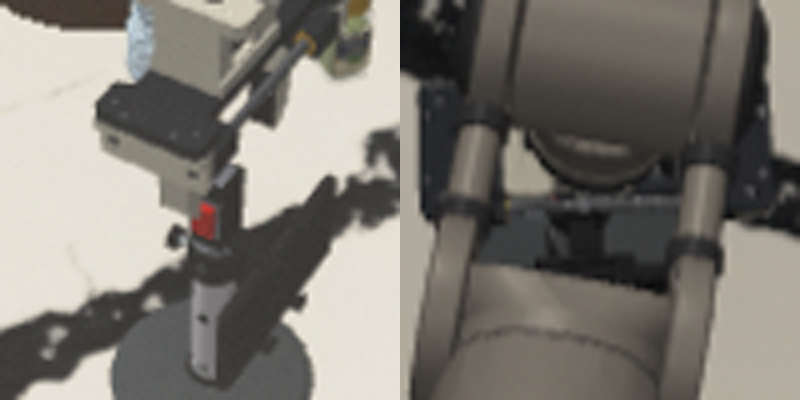

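The fingers straddle the grip clearly and the button is visible in the left panel at (205,220). I'll correct x by +1 and y by +4, then go down 50 mm.

```bash
python3 -m pendant '[[[0.04,0.14,0],[0,0,0],1],[[0,0,-0.3],[0,0,0],1],[[0,0,-0.3],[0,0,0],1],[[0,0,-0.3],[0,0,0],1],[[0,0,-0.3],[0,0,0],1],[[0,0,-0.3],[0,0,0],1],[[0,0,-0.17],[0,0,0],1],[[0,0,0],[0,0,0],0.2],[[0,0,0],[0,0,0],0],[[0,0,0],[0,0,0],0]]'
python3 - <<'E'
from h import *
import cv2
a=bot.capture("scene")
cv2.imwrite("pics/s3.png",cv2.resize(a[140:240,285:385],(600,600),interpolation=cv2.INTER_CUBIC))
E
```

```text
time: 3.58
tool_pos: [514.5, 24.7, 187.9]
tcp_rot: [3.141, -0.001, 0.087]
contact_force: [-0.0, -0.0, -0.5]
grip_width: 76.3
finger_force: 0.0
```

View pics/s3.png

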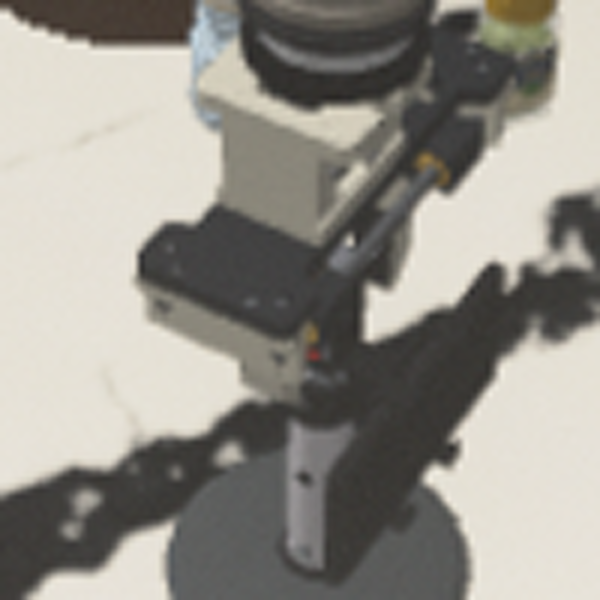

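The fingers are down either side of the grip, hiding all but a speck of red at (315,355), and there is no contact force. I'll close to about 38 mm first, to feel whether it is centred.

```bash
python3 -m pendant '[[[0,0,0],[0,0,0],-0.13],[[0,0,0],[0,0,0],-0.13],[[0,0,0],[0,0,0],-0.13],[[0,0,0],[0,0,0],-0.13],[[0,0,0],[0,0,0],-0.15],[[0,0,0],[0,0,0],-0.17],[[0,0,0],[0,0,0],-0.17],[[0,0,0],[0,0,0],-0.17],[[0,0,0],[0,0,0],-0.17],[[0,0,0],[0,0,0],-0.17]]'
```

```text
time: 4.47
tool_pos: [514.2, 24.8, 187.6]
tcp_rot: [3.141, 0.0, 0.087]
contact_force: [0.1, -0.9, 1.0]
grip_width: 38.4
finger_force: 0.0
```

There's no finger force at 38.4 mm, so with the button out the TCP sits about 3 mm to +y of the grip centre, against 0.5 mm wanted at home. I'll shift about 2.5 mm to -y while closing, so the plain-face finger stays put.

```bash
python3 -m pendant '[[[0,-0.012,0],[0,0,0],-0.19],[[0,-0.012,0],[0,0,0],-0.21],[[0,-0.012,0],[0,0,0],-0.23],[[0,-0.012,0],[0,0,0],-0.25],[[0,-0.012,0],[0,0,0],-0.27],[[0,-0.012,0],[0,0,0],-0.29],[[0,-0.012,0],[0,0,0],-0.31],[[0,0,0],[0,0,0],-0.33],[[0,0,0],[0,0,0],-0.5],[[0,0,0],[0,0,0],-1]]'
python3 -m pendant '[[[0,0,0],[0,0,0],-1],[[0,0,0],[0,0,0],-1],[[0,0,0],[0,0,0],-1],[[0,0,0],[0,0,0],-1],[[0,0,0],[0,0,0],-1],[[0,0,0],[0,0,0],-1],[[0,0,0],[0,0,0],-1],[[0,0,0],[0,0,0],-1],[[0,0,0],[0,0,0],-1],[[0,0,0],[0,0,0],-1]]'
```

```text
time: 5.3
tool_pos: [514.4, 22.4, 187.7]
tcp_rot: [-3.142, -0.0, 0.087]
contact_force: [0.6, 3.7, -0.7]
grip_width: 29.6
finger_force: 30.0
time: 6.13
tool_pos: [514.4, 22.3, 187.7]
tcp_rot: [-3.142, -0.0, 0.087]
contact_force: [3.2, 5.3, -0.8]
grip_width: 29.7
finger_force: 30.0
```

The button is home at 30 N, but there is a side force of 5 N in +y, so I'll ease 1 mm to +y.

```bash
python3 -m pendant '[[[0,0.02,0],[0,0,0],-1],[[0,0.02,0],[0,0,0],-1],[[0,0,0],[0,0,0],-1],[[0,0,0],[0,0,0],-1],[[0,0,0],[0,0,0],-1],[[0,0,0],[0,0,0],-1],[[0,0,0],[0,0,0],-1],[[0,0,0],[0,0,0],-1],[[0,0,0],[0,0,0],-1],[[0,0,0],[0,0,0],-1]]'
```

```text
time: 6.97
tool_pos: [514.2, 22.7, 187.7]
tcp_rot: [3.14, 0.0, 0.086]
contact_force: [1.3, -5.3, 0.4]
grip_width: 30.1
finger_force: 29.9
```

```bash
python3 -m pendant '[[[0,-0.02,0],[0,0,0],-1],[[0,0,0],[0,0,0],-1],[[0,0,0],[0,0,0],-1],[[0,0,0.1],[0,0,0],-1],[[0,0,0.15],[0,0,0],-1],[[0,0,0.15],[0,0,0],-1],[[0,0,0.15],[0,0,0],-1],[[0,0,0],[0,0,0],-1],[[0,0,0],[0,0,0],-1],[[0,0,0],[0,0,0],-1]]'
```

```text
time: 7.8
tool_pos: [514.1, 22.6, 204.3]
tcp_rot: [3.141, 0.0, 0.087]
contact_force: [0.4, -5.3, -1.6]
grip_width: 29.9
finger_force: 29.9
```

```bash
python3 -m pendant '[[[0,-0.01,0.15],[0,0,0],-1],[[0,0,0.15],[0,0,0],-1],[[0,0,0.15],[0,0,0],-1],[[0,0,0.15],[0,0,0],-1],[[0,0,0.15],[0,0,0],-1],[[0,0,0.15],[0,0,0],-1],[[0,0,0.15],[0,0,0],-1],[[0,0,0.15],[0,0,0],-1],[[0,0,0.15],[0,0,0],-1],[[0,0,0.15],[0,0,0],-1]]'
python3 - <<'E'
from h import *
import cv2
a=bot.capture("scene")
cv2.imwrite("pics/s4.png",cv2.resize(a[120:260,270:410],(560,560),interpolation=cv2.INTER_CUBIC)); print(bot.get_obs()["contact_force"])
E
```

```text
time: 8.63
tool_pos: [514.1, 22.6, 249.5]
tcp_rot: [-3.142, 0.0, 0.087]
contact_force: [0.4, -4.2, -5.6]
grip_width: 29.9
finger_force: 29.9
[-2.21466151 -2.82807693 -1.87966138]
```

View pics/s4.png

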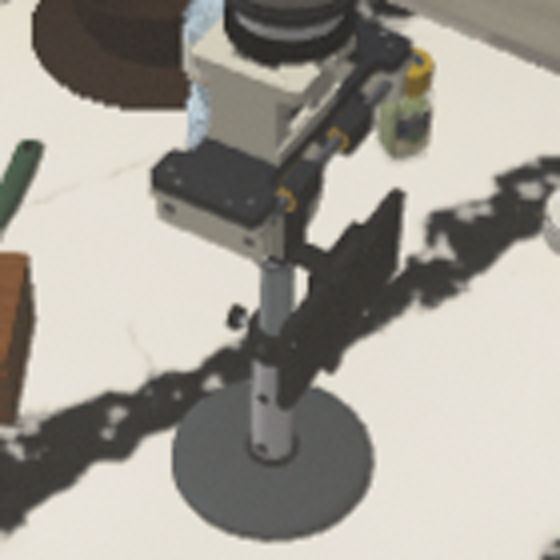

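The mast is rising with the foot flat and unmoved, about 62 mm up with 5.6 N of draw force. I'll go on to about 107.5 mm.

```bash
python3 -m pendant '[[[0,-0.005,0.2],[0,0,0],-1],[[0,-0.005,0.2],[0,0,0],-1],[[0,0,0.2],[0,0,0],-1],[[0,0,0.2],[0,0,0],-1],[[0,0,0.2],[0,0,0],-1],[[0,0,0.2],[0,0,0],-1],[[0,0,0.2],[0,0,0],-1],[[0,0,0.13],[0,0,0],-1],[[0,0,0],[0,0,0],-1],[[0,0,0],[0,0,0],-1]]'
```

```text
time: 9.52
tool_pos: [514.1, 22.4, 295.4]
tcp_rot: [-3.141, -0.0, 0.087]
contact_force: [-0.7, -0.7, -1.3]
grip_width: 30.1
finger_force: 29.9
```

```bash
python3 -m pendant '[[[0,0,0.02],[0,0,0],-1],[[0,0,0.02],[0,0,0],-1],[[0,0,0.01],[0,0,0],-1],[[0,0,0],[0,0,0],-1],[[0,0,0],[0,0,0],-1],[[0,0,0],[0,0,0],-1],[[0,0,0],[0,0,0],-1],[[0,0,0],[0,0,0],-1],[[0,0,0],[0,0,0],-1],[[0,0,0],[0,0,0],-1]]'
python3 - <<'E'
from h import *
import cv2
a=bot.capture("scene")
cv2.imwrite("pics/s5.png",cv2.resize(a[120:260,270:410],(560,560),interpolation=cv2.INTER_CUBIC)); print(bot.get_obs()["contact_force"])
E
```

```text
time: 10.35
tool_pos: [514.1, 22.4, 296.5]
tcp_rot: [-3.141, 0.0, 0.087]
contact_force: [-0.7, -0.3, -4.9]
grip_width: 29.7
finger_force: 29.9
[-0.96969185  0.95860357 -4.16038347]
```

View pics/s5.png

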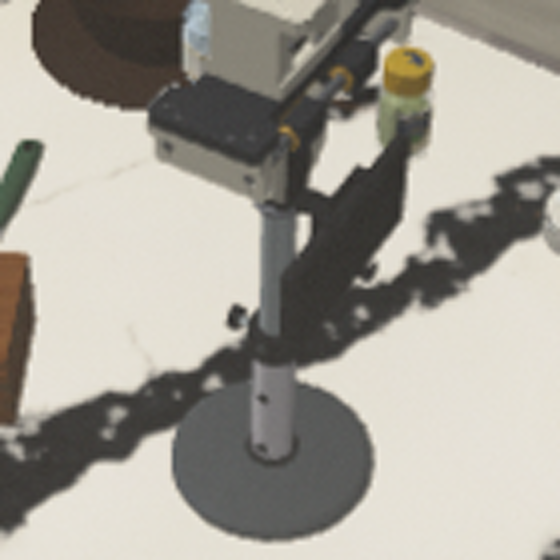

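The foot is in exactly the same place, flat, and the mast is extended about 109 mm. One small probe will confirm the stop.

```bash
python3 -m pendant '[[[0,0,0.02],[0,0,0],-1],[[0,0,0.02],[0,0,0],-1],[[0,0,0],[0,0,0],-1],[[0,0,0],[0,0,0],-1],[[0,0,0],[0,0,0],-1],[[0,0,0],[0,0,0],-1],[[0,0,0],[0,0,0],-1],[[0,0,0],[0,0,0],-1],[[0,0,0],[0,0,0],-1],[[0,0,0],[0,0,0],-1]]'
```

```text
time: 11.23
tool_pos: [514.2, 22.3, 297.7]
tcp_rot: [-3.141, 0.0, 0.087]
contact_force: [-2.5, 2.3, -6.5]
grip_width: 29.9
finger_force: 29.9
```

```bash
python3 -c "
from plant import bot
print(bot.get_obs()['contact_force']); print(bot.close_job())"
```

```text
[-2.53600817  2.29565568 -6.49193219]
the job is handed in; nothing more can be done
None
```

I handed the job in at about 11 s, with the arm still holding the grip at 30 N, the button squeezed home and the mast drawn up about 110 mm (from the hand's height). The stop itself gave no clear force rise (6.5 N), the foot looked flat and unmoved in the last picture, just before a final 1 mm lift, and no verdict came back.

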